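Lock the sanding drum and tighten its nut

ROBOT

A 7-joint arm with a two-finger parallel gripper is mounted at the origin on the work surface. World frame = base frame: x ahead of the robot, y to its left, z up, the work surface at z = 0. Lengths are in m, angles in rad, forces in N, time in s.
With the tool pointing down it reaches from about 0.425 to 0.925 m from the base axis. Payload 6.8 kg.
Tool frame: the origin (TCP) lies at the very end of the fingers, on their centre line; the grasp point (between the pads) lies 19 mm behind it (r.grip_depth is the distance from the TCP to the grasp point, in m); z points along the fingers, y is the direction in which the jaws open and shut (so a half turn about z gives the same grasp; the last joint's range is limited). The gripper opens to 85 mm and grips with 20 to 120 N. Pads are 22 mm wide; open, the fingers measure 114 mm over their backs; the gripper's body (76 mm by 85 mm) begins 54 mm behind the grasp point. The pads swing forward as they close: fully open they stand 13 mm farther back than shut.
Start: joints at [-1.445, 0.477, 0.022, 1.555, -0.011, 1.109, -0.083], TCP at [0.156, 0.657, 0.231] pointing down, gripper open.
Joint ranges: [-2.96, 2.96], [-0.34, 2.1], [-1.41, 1.46], [0.24, 2.44], [-1.37, 4.51], [0.17, 1.92], [-2.96, 2.96]. Speed limits (rad/s): [2.39, 2.39, 3.14, 3.14, 3.14, 3.14, 3.14].

INTERFACE

Orientations are given as a rotation vector (axis times angle).
In Python, from bench import status, eyes, workorder, spotter, r gives the robot as it stands.
- The arm moves only by the tool drive_tool, never from a script. Its argument "commands" is a list of rows, each an object of numbers: "rx", "ry", "rz": the turn, a rotation vector about the world's x, y, z normalised to -1 to 1, where 1 is 8 degrees; "tx", "ty", "tz": the shift along the world's x, y, z normalised to -1 to 1, where 1 is 20 mm; "grip": the closure, from -1 (fully open) to 1 (shut). A call has 1 to 10 rows; each row shifts and turns the commanded pose from where the row before left it; what a row does not reach is not made up. A row lasts 1/8 s, in which the tool goes at most 62.5 mm and 10.7 degrees, less where a joint would pass 70% of its speed; a pose out of reach is approached as far as the arm can. A call with a number of a shift or a turn outside -1 to 1 is refused whole. A call with a gripper value outside its range is refused whole. The fingers move at their own pace and stop on an object; "grip_force" is the grip in N (left out, the last holds). Time passes only in rows, so rows that do not move let the fingers close. It gives the time, the measured TCP pose, the force and the opening at its end, in the units of the state.
- status.get_obs(): the state, without advancing time (a new reading comes with each control period).
- eyes.grab_frame(name): name is "side" or "top"; returns a dict with "frame" (480x640x3 uint8, blue, green, red), "range_z" (480x640 float32, m along the optical axis (not along the pixel's ray), 0 where there is no reading), "fx", "fy", "cx", "cy" (pixels), "T" (4x4, takes a point from camera to world coordinates). Camera axes: x right, y down, z forward; pixel columns grow to the right and rows downward; lengths in m; the calibration is good to about 2 mm. A picture is of the moment at which its call begins.
- workorder.hand_in(): hands the job in, once; it reports no verdict.
Trained networks look in the newest picture that a camera, given by its name, has taken for a name from the list of things; names that differ only in an ending like _2 or _b are one class to them, and where a whole thing is asked for, a point or a joint stands for the part that bears it (a point fixed in the world has none). Each returns a list of dicts, best first, with "confidence" (0 to 1); they miss things now and then, are a little off and sometimes report something else, mostly with a low value. They report only what shows in the picture. A call takes as long as a camera call.
- spotter.boxes_of(camera, target): "position" ([column, row] as shares, 0 to 1, of the picture: columns of its width, rows of its height, amid what is visible of it).
- spotter.masks_of(camera, target): "mask" (480x640 bool, what is visible of it) and "position" ([column, row] as shares, 0 to 1, of the picture: columns of its width, rows of its height, amid what is visible of it).
The state is a dict: "clock": time; "joints": joint angles; "qvel": joint speeds; "tau": joint torques, N m; "tcp_pos": TCP position; "orientation": TCP orientation; "contact_force": force on the tool from outside, world axes, zero at the start; "moment": the same for the moment, N m; "grip_width": finger opening in m.
Only numpy, scipy, OpenCV 4.12 (cv2) and the standard library are available. Lean on these libraries where they do the work, as an engineer would, in place of code of your own. Each camera call takes 0.05 s, during which the arm holds its last target.

TASK

The sanding drum on the bench is loose: its T-bar nut must be tightened, but drum and nut just spin round together. Slide the locking bolt fully in so that it blocks the toothed plate under the drum, turn the T-bar nut clockwise (seen from above) until it is hard against its stop while the bolt is still in, then draw the bolt fully back out so that the drum can run. Leave everything else on the bench where it is.

Things in the scene. Friction and masses are not known exactly. Their poses are not given: they have to be found in the camera images.
- sander: Fixed sanding head on the bench (it does not move, but stands elsewhere each time): a dull green housing 150 x 150 mm on a 200 x 200 mm foot, 85 mm high, with a vertical spindle in its middle that carries the drum. Origin on the spindle axis at bench level; z up; the locking bolt sits on a bracket on its +y side, which reaches 180 mm out from the spindle axis.
- drum_centre (a point): Point on the spindle axis, 104 mm above the bench, at mid-height of the steel toothed plate under the brown drum. The plate is 12 mm thick, radius 55 mm, with six radial teeth, 10 mm wide, standing out to radius 74 mm, 60 degrees apart; this point's x axis runs along one tooth. The drum on it has radius 45 mm and its top is 138 mm above the bench. Plate and drum turn together, freely, with nothing but a slight drag (0.015 N m).
- drum (a joint): Angle of drum and toothed plate, rad, growing clockwise seen from above, no stops. At 0 (and every 1.047 rad) the middle of a gap between two teeth faces the locking bolt; it starts within 0.27 of that, where the bolt can enter without touching a tooth.
- nut_bar (a point): Centre of the grip bar of the T-shaped steel nut on top of the drum, on the spindle axis, 164 mm above the bench. The bar is 64 mm long, 12 mm thick and 20 mm high (154 to 174 mm above the bench; a 12 mm thick thread end stands 5 mm above its middle); x along the bar, z up. The drum's top plane lies 16 mm below the bar's underside.
- nut (a joint): Turn of the T-bar nut relative to the drum, rad, growing clockwise seen from above: 0 loose, 2.0 tight (a hard stop); starts between 0.3 and 1.1. It stays where it is left. It rubs with 0.10 N m, more than the drum's drag, so turning it simply carries the drum round until a tooth is held against the locking bolt; only then does the nut turn on its thread.
- bolt_knob (a point): Middle of the upright dark steel pin on the locking bolt, by which it is slid: round, 16 mm thick, 40 mm high, its top 150 mm above the bench; this point is 134 mm above the bench, 140 mm from the spindle axis when the bolt is out. The free height of the pin above the guide rails is 110 to 150 mm. Its y axis points away from the spindle, so the bolt slides in along -y.
- bolt (a joint): Slide of the locking bolt towards the spindle, m: 0 fully drawn out (drum free), 0.030 fully in (its 12 mm wide end stands between two teeth); starts between 0 and 0.003. It stays where it is left and takes about 3 N to slide.
- heel_blanks: Bystander: the stack of rubber heel blanks, 30 mm high, beside the sanding head. Origin at the middle of its underside.
- rivet_jar: Bystander: the small jar, 56 mm across and 60 mm high, near the sanding head. Origin at the middle of its underside.
- sole_form: Bystander: the flat aluminium sole form, 174 mm long, 12 mm thick, between the robot and the sanding head. Origin at the middle of its underside.
- hammer: Bystander: the hammer lying on the left. Origin at the middle of its underside.
- brush: Bystander: the brush lying on the right. Origin at the middle of its underside.
- cleaner: Bystander: the white bottle, 60 mm across and 130 mm high, on the right. Origin at the middle of its underside.
- wood_last: Bystander: the wooden shoe last, 220 mm long, lying on the left at the back. Origin at the middle of its underside.

How it is judged:
By the outcome, as a careful person would: the job done as asked, in the order asked, and still so for the second after the job is handed in, with the robot touching nothing.
It also fails if it takes over 69 s, if anything falls off the work surface, if the arm or the gripper's body presses on something with over 40 N, if the wrist force passes 120 N, or if a joint passes its speed limit or range.

## Working session

There is one attempt and no reset: what is moved stays moved. The work goes in short steps, Python scripts to look and compute and a tool call to move; the robot and the scene stay as the last step left them, time stands still between calls to the robot, and variables do not carry over. Pictures are saved under pics/ and viewed, and the job is handed in when it is done.

Besides the shell and the picture viewer there is one more tool, called by a JSON object that holds its "api" and its "payload", one argument or row to a line. drive_tool: Moves the arm, as the interface text tells. Scaled input: -1 to 1 covers 20 mm each way for a shift and 8 degrees each way for a turn. Its arguments: {"type":"object","properties":{"commands":{"type":"array","items":{"type":"object","properties":{"rx":{"type":"number"},"ry":{"type":"number"},"rz":{"type":"number"},"tx":{"type":"number"},"ty":{"type":"number"},"tz":{"type":"number"},"grip":{"type":"number"}}}},"grip_force":{"type":"number"}},"required":["commands"]}

```bash
mkdir -p pics; ls; cat > h.py <<'E'
import numpy as np, cv2
from bench import status, eyes, workorder, spotter, r
def grab(n,save=None):
    f=eyes.grab_frame(n)
    if save: cv2.imwrite('pics/'+save,f['frame'])
    return f
def cloud(f):
    z=f['range_z']; v,u=np.mgrid[0:480,0:640]
    P=np.stack([(u-f['cx'])/f['fx']*z,(v-f['cy'])/f['fy']*z,z],-1)
    W=P@f['T'][:3,:3].T+f['T'][:3,3]
    W[z<=0]=np.nan
    return W
def proj(f,p):
    q=np.linalg.inv(f['T'])@np.append(p,1); return [q[0]/q[2]*f['fx']+f['cx'],q[1]/q[2]*f['fy']+f['cy']]
E
python3 - <<'E'
from h import *
print(status.get_obs())
for n in ['top','side']:
    f=grab(n,n+'0.png'); W=cloud(f); print(n,f['T'].round(3),f['fx'])
    for t in ['sander','bolt_knob','nut_bar','drum_centre','bolt']:
        for d in spotter.masks_of(n,t)[:2]:
            m=d['mask']; print(t,round(d['confidence'],2),np.array(d['position'])*[640,480],m.sum(),np.nanmedian(W[m],axis=0).round(4),np.nanmax(W[m][:,2]).round(3))
E
```

```text
pics
{'clock': 0.0, 'joints': array([-1.44515103,  0.47779193,  0.02231301,  1.55645337, -0.01147604,
        1.10929529, -0.0831119 ]), 'qvel': array([ 0.00097098,  0.00110072, -0.00032222, -0.00072453, -0.00024147,
        0.0014791 , -0.0004689 ]), 'tau': array([ 8.26536348e-05, -5.96450329e+01,  1.60799358e+00, -2.81199592e+01,
        1.24835011e-02,  9.56367032e-03,  4.13978611e-06]), 'tcp_pos': array([0.15621325, 0.65606656, 0.23032987]), 'orientation': array([-3.66254029e-01, -3.12010026e+00,  2.85678486e-03]), 'contact_force': array([ 0.66104983,  0.01197904, -0.82810591]), 'moment': array([ 0.08775018,  0.0065304 , -0.03922454]), 'grip_width': 0.08534251451434405}
top [[-0.008 -0.98   0.198  0.329]
 [-1.     0.012  0.02  -0.049]
 [-0.022 -0.198 -0.98   1.276]
 [ 0.     0.     0.     1.   ]] 441.7160195913384
sander 0.78 [287.616 258.   ] 5132 [0.5181 0.0747 0.0861] 0.189
bolt_knob 0.71 [238.784 262.512] 182 [0.4955 0.198  0.1123] 0.155
nut_bar 0.68 [284.416 242.784] 110 [0.5419 0.0713 0.1746] 0.189
drum_centre 0.57 [284.608 252.48 ] 1514 [0.5378 0.071  0.1378] 0.189
bolt 0.76 [238.528 267.792] 134 [0.4932 0.1989 0.1129] 0.155
side [[ 0.946 -0.213  0.246  0.189]
 [-0.325 -0.593  0.737 -1.119]
 [-0.012 -0.777 -0.63   1.053]
 [ 0.     0.     0.     1.   ]] 576.7749521778692
sander 0.81 [296.32 240.48] 5286 [0.5173 0.0328 0.0779] 0.185
bolt_knob 0.68 [270.208 199.008] 187 [0.4944 0.1953 0.1116] 0.155
nut_bar 0.57 [297.408 205.104] 243 [0.5405 0.0686 0.1663] 0.185
drum_centre 0.92 [298.624 218.592] 1379 [0.534  0.0531 0.1286] 0.185
bolt 0.65 [268.032 197.808] 114 [0.4927 0.1949 0.1139] 0.153
```

```bash
python3 - <<'E'
import cv2
a=cv2.imread('pics/top0.png');b=cv2.imread('pics/side0.png')
cv2.imwrite('pics/topz.png',cv2.resize(a[180:330,190:390],None,fx=4,fy=4,interpolation=cv2.INTER_CUBIC))
cv2.imwrite('pics/sidez.png',cv2.resize(b[150:300,200:400],None,fx=4,fy=4,interpolation=cv2.INTER_CUBIC))
E
```

```text
(no output)
```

View pics/top0.png

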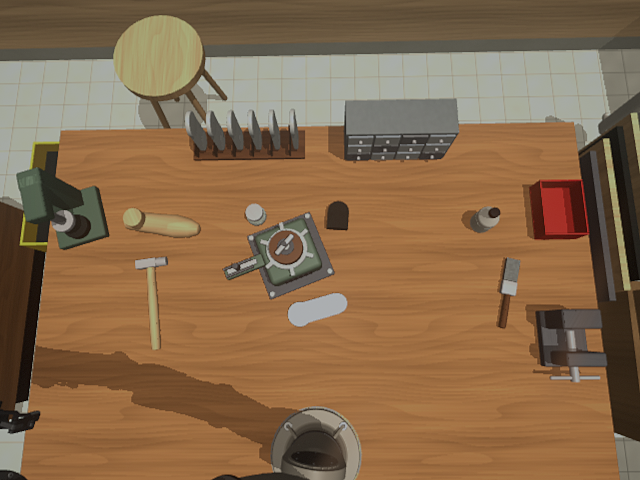

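View pics/topz.png

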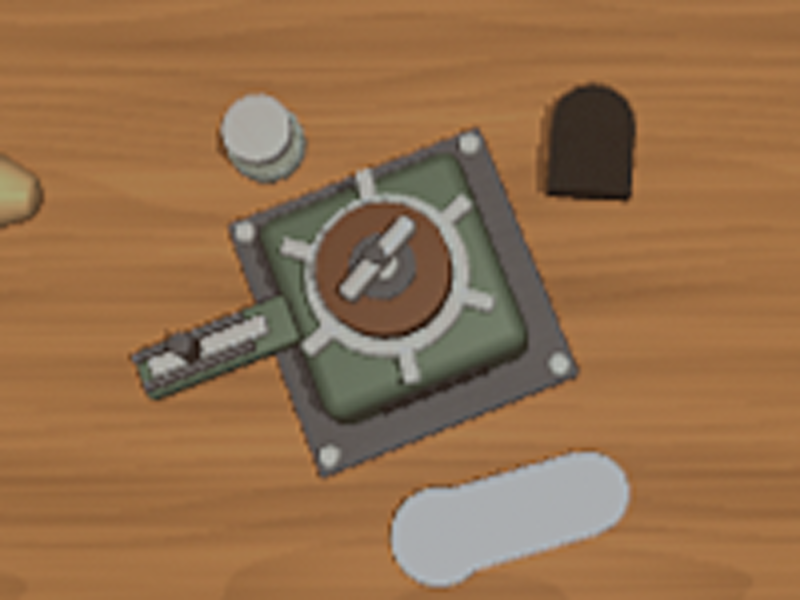

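View pics/sidez.png

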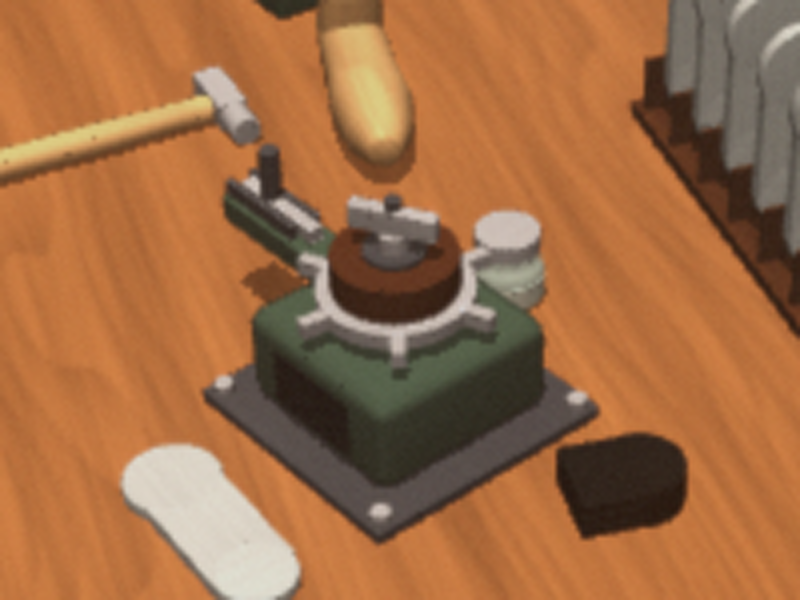

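```bash
python3 - <<'E'
from h import *
pts={k:[] for k in 'pdbhk'}
for n in ['top','side']:
    f=grab(n); W=cloud(f)
    c0=np.array([.54,.071])
    R=np.hypot(W[...,0]-c0[0],W[...,1]-c0[1])
    z=W[...,2]
    drum=(R<.06)&(abs(z-.138)<.004)
    D=W[drum][:,:2]
    (cx,cy),rad=cv2.minEnclosingCircle(D.astype(np.float32))
    print(n,'drum',drum.sum(),cx,cy,rad,np.median(z[drum]))
    plate=(R<.085)&(abs(z-.110)<.005)&(R>.048)
    P=W[plate]; print(' plate',plate.sum(), cv2.minEnclosingCircle(P[:,:2].astype(np.float32)))
    c=np.array(cv2.minEnclosingCircle(P[:,:2].astype(np.float32))[0])
    d=P[:,:2]-c; rr=np.hypot(*d.T); a=np.degrees(np.arctan2(d[:,1],d[:,0]))[rr>.061]
    ph=np.angle(np.exp(1j*np.radians(a)*6).mean())/6; print(' tooth phase deg mod60',np.degrees(ph))
    bar=(R<.05)&(abs(z-.172)<.006)
    B=W[bar]; print(' bar',bar.sum(),B.mean(0)); print('  rect',cv2.minAreaRect(B[:,:2].astype(np.float32)))
    q,s,vt=np.linalg.svd(B[:,:2]-B[:,:2].mean(0),full_matrices=False); print('  dir',np.degrees(np.arctan2(vt[0,1],vt[0,0]))%180)
    knob=(np.hypot(W[...,0]-.494,W[...,1]-.198)<.03)&(z>.120)&(z<.165)
    K=W[knob]; print(' knob',knob.sum(),K.round(4).mean(0),K.min(0),K.max(0))
    kt=K[K[:,2]>.142]; print('  top',len(kt),kt.mean(0) if len(kt) else '')
    rail=(np.hypot(W[...,0]-.494,W[...,1]-.198)<.06)&(z>.088)&(z<.118)&(R>.085)
    print(' bracket rect',cv2.minAreaRect(W[rail][:,:2].astype(np.float32)))
    foot=(R<.16)&(z>.006)&(z<.03)
    print(' foot',np.median(z[foot]))
    hs=(R<.115)&(abs(z-.085)<.004)
    print(' house',cv2.minAreaRect(W[hs][:,:2].astype(np.float32)))
    an=(R<.16)&(z>.008)&(z<.11)
    print(' all',cv2.minAreaRect(W[foot][:,:2].astype(np.float32)))
E
```

```text
top drum 561 0.5435636043548584 0.07520773261785507 0.04518606513738632 0.13925200695864537
 plate 366 ((0.5440000891685486, 0.07568743824958801), 0.07468782365322113)
 tooth phase deg mod60 13.545572325273465
 bar 101 [0.54266668 0.07468216 0.17407251]
  rect ((0.5430774092674255, 0.07526825368404388), (0.01334408950060606, 0.06171761453151703), 49.26496505737305)
  dir 139.9694769921092
 knob 45 [0.49139111 0.20283111 0.14534889] [0.48529514 0.19706942 0.12019153] [0.49864932 0.21141314 0.15495687]
  top 32 [0.49201359 0.20390207 0.15132751]
 bracket rect ((0.4962220788002014, 0.19609573483467102), (0.034710660576820374, 0.09937000274658203), 21.032054901123047)
 foot 0.013435665668415364
 house ((0.5365344882011414, 0.09188804775476456), (0.1474279910326004, 0.18271595239639282), 21.44218635559082)
 all ((0.5388637185096741, 0.07126235961914062), (0.3090749680995941, 0.3146238327026367), 57.34522247314453)
side drum 332 0.542584240436554 0.06918288767337799 0.04810791462659836 0.138398342783837
 plate 294 ((0.5374507904052734, 0.07587369531393051), 0.07966365665197372)
 tooth phase deg mod60 14.191685618148133
 bar 103 [0.5421538  0.06846807 0.17244257]
  rect ((0.5416194796562195, 0.07045011967420578), (0.01783997379243374, 0.0628538429737091), 46.1041259765625)
  dir 139.41795656106086
 knob 61 [0.49005738 0.19831639 0.13895246] [0.48280741 0.19072683 0.12020802] [0.49901712 0.21093654 0.15634008]
  top 29 [0.4903829  0.19929011 0.14852302]
 bracket rect ((0.49231648445129395, 0.19402247667312622), (0.036253079771995544, 0.09421192109584808), 20.430418014526367)
 foot 0.012958829965855956
 house ((0.5359175205230713, 0.08144892752170563), (0.14818306267261505, 0.173458531498909), 20.930503845214844)
 all ((0.5336537957191467, 0.048727042973041534), (0.2636078894138336, 0.31395307183265686), 79.79090118408203)
```

{"api": "drive_tool", "payload": {
  "commands": [
    {"tx": 0.74,"ty": -1,"rz": 0.21,"grip": -1},
    {"tx": 0.74,"ty": -1,"rz": 0.21},
    {"tx": 0.74,"ty": -1,"rz": 0.21},
    {"tx": 0.74,"ty": -1,"rz": 0.21},
    {"tx": 0.74,"ty": -1,"rz": 0.21},
    {"tx": 0.74,"ty": -1,"rz": 0.21},
    {"tx": 0.74,"ty": -1,"rz": 0.21},
    {"tx": 0.74,"ty": -1,"rz": 0.21},
    {"tx": 0.74,"ty": -1,"rz": 0.21},
    {"tx": 0.74,"ty": -1,"rz": 0.21}
  ]
}}

```text
validation failed for argument at $.co...
```

{"api": "drive_tool", "payload": {
  "commands": [
    {"tx": 0.74,"ty": -1,"rz": 0.21,"grip": -1},
    {"tx": 0.74,"ty": -1,"rz": 0.21},
    {"tx": 0.74,"ty": -1,"rz": 0.21},
    {"tx": 0.74,"ty": -1,"rz": 0.21},
    {"tx": 0.74,"ty": -1,"rz": 0.21},
    {"tx": 0.74,"ty": -1,"rz": 0.21},
    {"tx": 0.74,"ty": -1,"rz": 0.21},
    {"tx": 0.74,"ty": -1,"rz": 0.21},
    {"tx": 0.74,"ty": -1,"rz": 0.21},
    {"tx": 0.74,"ty": -1,"rz": 0.21}
  ]
}}

```text
validation failed for argument at $.co...
```

{"api": "drive_tool", "payload": {
  "commands": [
    {"tx": 0.74,"ty": -1,"tz": 0,"rx": 0,"ry": 0,"rz": 0.21,"grip": -1},
    {"tx": 0.74,"ty": -1,"tz": 0,"rx": 0,"ry": 0,"rz": 0.21,"grip": -1},
    {"tx": 0.74,"ty": -1,"tz": 0,"rx": 0,"ry": 0,"rz": 0.21,"grip": -1},
    {"tx": 0.74,"ty": -1,"tz": 0,"rx": 0,"ry": 0,"rz": 0.21,"grip": -1},
    {"tx": 0.74,"ty": -1,"tz": 0,"rx": 0,"ry": 0,"rz": 0.21,"grip": -1},
    {"tx": 0.74,"ty": -1,"tz": 0,"rx": 0,"ry": 0,"rz": 0.21,"grip": -1},
    {"tx": 0.74,"ty": -1,"tz": 0,"rx": 0,"ry": 0,"rz": 0.21,"grip": -1},
    {"tx": 0.74,"ty": -1,"tz": 0,"rx": 0,"ry": 0,"rz": 0.21,"grip": -1},
    {"tx": 0.74,"ty": -1,"tz": 0,"rx": 0,"ry": 0,"rz": 0.21,"grip": -1},
    {"tx": 0.74,"ty": -1,"tz": 0,"rx": 0,"ry": 0,"rz": 0.21,"grip": -1}
  ],
  "grip_force": 40
}}

```text
clock: 1.95
tcp_pos: [0.3049, 0.456, 0.2315]
orientation: [-0.095, 3.14, 0.001]
contact_force: [-0.2, 0.3, -0.0]
grip_width: 0.0853
```

{"api": "drive_tool", "payload": {
  "commands": [
    {"tx": 0.74,"ty": -1,"tz": 0,"rx": 0,"ry": 0,"rz": 0.22,"grip": -1},
    {"tx": 0.74,"ty": -1,"tz": 0,"rx": 0,"ry": 0,"rz": 0.22,"grip": -1},
    {"tx": 0.74,"ty": -1,"tz": 0,"rx": 0,"ry": 0,"rz": 0.22,"grip": -1},
    {"tx": 0.74,"ty": -1,"tz": 0,"rx": 0,"ry": 0,"rz": 0.22,"grip": -1},
    {"tx": 0.74,"ty": -1,"tz": 0,"rx": 0,"ry": 0,"rz": 0.22,"grip": -1},
    {"tx": 0.74,"ty": -1,"tz": 0,"rx": 0,"ry": 0,"rz": 0.22,"grip": -1},
    {"tx": 0.74,"ty": -1,"tz": 0,"rx": 0,"ry": 0,"rz": 0.22,"grip": -1},
    {"tx": 0.74,"ty": -1,"tz": 0,"rx": 0,"ry": 0,"rz": 0.22,"grip": -1},
    {"tx": 0.74,"ty": -1,"tz": 0,"rx": 0,"ry": 0,"rz": 0.22,"grip": -1},
    {"tx": 0.74,"ty": -1,"tz": 0,"rx": 0,"ry": 0,"rz": 0.22,"grip": -1}
  ]
}}

```text
clock: 3.2
tcp_pos: [0.4529, 0.256, 0.2315]
orientation: [-0.574, 3.088, 0.0]
contact_force: [0.2, -0.0, 1.0]
grip_width: 0.0854
```

{"api": "drive_tool", "payload": {
  "commands": [
    {"tx": 0.65,"ty": -0.9,"tz": 0,"rx": 0,"ry": 0,"rz": 0,"grip": -0.4},
    {"tx": 0.65,"ty": -0.9,"tz": 0,"rx": 0,"ry": 0,"rz": 0,"grip": -0.4},
    {"tx": 0.65,"ty": -0.9,"tz": 0,"rx": 0,"ry": 0,"rz": 0,"grip": -0.4},
    {"tx": 0,"ty": 0,"tz": 0,"rx": 0,"ry": 0,"rz": 0,"grip": -0.4}
  ]
}}

```text
clock: 3.7
tcp_pos: [0.4923, 0.2011, 0.2315]
orientation: [-0.567, 3.089, -0.001]
contact_force: [0.2, -0.8, -0.2]
grip_width: 0.0596
```

{"api": "drive_tool", "payload": {
  "commands": [
    {"tx": 0,"ty": 0,"tz": -1,"rx": 0,"ry": 0,"rz": 0,"grip": -0.4},
    {"tx": 0,"ty": 0,"tz": -1,"rx": 0,"ry": 0,"rz": 0,"grip": -0.4},
    {"tx": 0,"ty": 0,"tz": -1,"rx": 0,"ry": 0,"rz": 0,"grip": -0.4},
    {"tx": 0,"ty": 0,"tz": -0.5,"rx": 0,"ry": 0,"rz": 0,"grip": -0.4},
    {"tx": 0,"ty": 0,"tz": 0,"rx": 0,"ry": 0,"rz": 0,"grip": -0.4}
  ]
}}

```text
clock: 4.32
tcp_pos: [0.4908, 0.2031, 0.1609]
orientation: [0.574, -3.088, 0.0]
contact_force: [-0.5, 0.3, 0.3]
grip_width: 0.0597
```

```bash
python3 - <<'E'
from h import *
f=grab('side'); p=status.get_obs()['tcp_pos']; print(p,proj(f,p))
im=cv2.resize(f['frame'][110:260,180:380],None,fx=4,fy=4,interpolation=cv2.INTER_CUBIC); cv2.imwrite('pics/s1.png',im)
E
```

```text
[0.49130208 0.20314235 0.16158206] [np.float64(266.3777460893675), np.float64(183.72837841694266)]
```

View pics/s1.png

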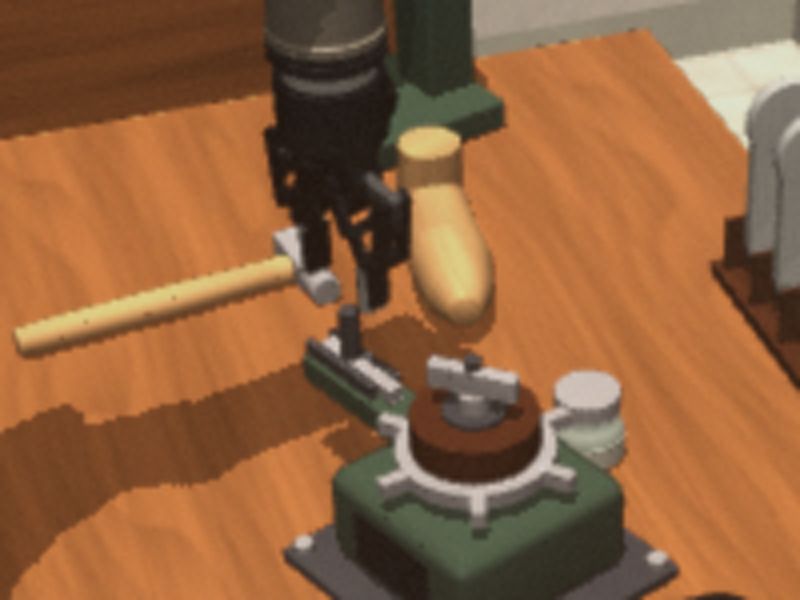

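The open fingers straddle the pin along the slide (pin top at about pixel 267,188; finger tips at 260,177 and 273,186). Descend and close.

{"api": "drive_tool", "payload": {
  "commands": [
    {"tx": 0,"ty": 0,"tz": -1,"rx": 0,"ry": 0,"rz": 0,"grip": -0.4},
    {"tx": 0,"ty": 0,"tz": -1,"rx": 0,"ry": 0,"rz": 0,"grip": -0.4},
    {"tx": 0,"ty": 0,"tz": 0,"rx": 0,"ry": 0,"rz": 0,"grip": -0.4}
  ]
}}

```text
clock: 4.75
tcp_pos: [0.4909, 0.2026, 0.121]
orientation: [0.573, -3.088, 0.001]
contact_force: [0.6, -0.4, -0.2]
grip_width: 0.0596
```

{"api": "drive_tool", "payload": {
  "commands": [
    {"tx": 0,"ty": 0,"tz": 0,"rx": 0,"ry": 0,"rz": 0,"grip": 1},
    {"tx": 0,"ty": 0,"tz": 0,"rx": 0,"ry": 0,"rz": 0,"grip": 1},
    {"tx": 0,"ty": 0,"tz": 0,"rx": 0,"ry": 0,"rz": 0,"grip": 1},
    {"tx": 0,"ty": 0,"tz": 0,"rx": 0,"ry": 0,"rz": 0,"grip": 1},
    {"tx": 0,"ty": 0,"tz": 0,"rx": 0,"ry": 0,"rz": 0,"grip": 1},
    {"tx": 0,"ty": 0,"tz": 0,"rx": 0,"ry": 0,"rz": 0,"grip": 1}
  ]
}}

```text
clock: 5.5
tcp_pos: [0.4921, 0.2026, 0.1223]
orientation: [-0.572, 3.088, 0.0]
contact_force: [-0.5, -2.0, 6.7]
grip_width: 0.0148
```

{"api": "drive_tool", "payload": {
  "commands": [
    {"tx": 0.13,"ty": -0.35,"tz": 0,"rx": 0,"ry": 0,"rz": 0,"grip": 1},
    {"tx": 0.13,"ty": -0.35,"tz": 0,"rx": 0,"ry": 0,"rz": 0,"grip": 1},
    {"tx": 0.13,"ty": -0.35,"tz": 0,"rx": 0,"ry": 0,"rz": 0,"grip": 1},
    {"tx": 0.09,"ty": -0.22,"tz": 0,"rx": 0,"ry": 0,"rz": 0,"grip": 1},
    {"tx": 0,"ty": 0,"tz": 0,"rx": 0,"ry": 0,"rz": 0,"grip": 1},
    {"tx": 0,"ty": 0,"tz": 0,"rx": 0,"ry": 0,"rz": 0,"grip": 1}
  ]
}}

```text
clock: 6.25
tcp_pos: [0.5019, 0.1778, 0.1223]
orientation: [-0.572, 3.087, 0.001]
contact_force: [-0.3, -0.2, 6.0]
grip_width: 0.0146
```

{"api": "drive_tool", "payload": {
  "commands": [
    {"tx": 0.027,"ty": -0.07,"tz": 0,"rx": 0,"ry": 0,"rz": 0,"grip": 1},
    {"tx": 0.027,"ty": -0.07,"tz": 0,"rx": 0,"ry": 0,"rz": 0,"grip": 1},
    {"tx": 0,"ty": 0,"tz": 0,"rx": 0,"ry": 0,"rz": 0,"grip": 1}
  ]
}}

```text
clock: 6.62
tcp_pos: [0.5027, 0.1757, 0.1223]
orientation: [-0.573, 3.087, 0.002]
contact_force: [-0.1, 0.7, 4.5]
grip_width: 0.0144
```

{"api": "drive_tool", "payload": {
  "commands": [
    {"tx": 0.027,"ty": -0.07,"tz": 0,"rx": 0,"ry": 0,"rz": 0,"grip": 1},
    {"tx": 0,"ty": 0,"tz": 0,"rx": 0,"ry": 0,"rz": 0,"grip": 1}
  ]
}}

```text
clock: 6.88
tcp_pos: [0.5031, 0.1746, 0.1224]
orientation: [-0.574, 3.087, 0.003]
contact_force: [-0.3, 3.1, 4.9]
grip_width: 0.0148
```

{"api": "drive_tool", "payload": {
  "commands": [
    {"tx": 0.027,"ty": -0.07,"tz": 0,"rx": 0,"ry": 0,"rz": 0,"grip": 1},
    {"tx": 0,"ty": 0,"tz": 0,"rx": 0,"ry": 0,"rz": 0,"grip": 1}
  ]
}}

```text
clock: 7.12
tcp_pos: [0.5031, 0.1746, 0.1224]
orientation: [-0.575, 3.087, 0.005]
contact_force: [-3.0, 5.1, 6.5]
grip_width: 0.0147
```

{"api": "drive_tool", "payload": {
  "commands": [
    {"tx": 0.018,"ty": -0.047,"tz": 0,"rx": 0,"ry": 0,"rz": 0,"grip": 1},
    {"tx": 0,"ty": 0,"tz": 0,"rx": 0,"ry": 0,"rz": 0,"grip": 1}
  ]
}}

```text
clock: 7.38
tcp_pos: [0.5031, 0.1745, 0.1224]
orientation: [-0.576, 3.087, 0.007]
contact_force: [-3.8, 6.9, 6.2]
grip_width: 0.0148
```

{"api": "drive_tool", "payload": {
  "commands": [
    {"tx": 0,"ty": 0,"tz": 0,"rx": 0,"ry": 0,"rz": 0,"grip": -0.2},
    {"tx": 0,"ty": 0,"tz": 0,"rx": 0,"ry": 0,"rz": 0,"grip": -0.2},
    {"tx": 0,"ty": 0,"tz": 0,"rx": 0,"ry": 0,"rz": 0,"grip": -0.2},
    {"tx": 0,"ty": 0,"tz": 0,"rx": 0,"ry": 0,"rz": 0,"grip": -0.2},
    {"tx": 0,"ty": 0,"tz": 1,"rx": 0,"ry": 0,"rz": 0,"grip": -0.2},
    {"tx": 0,"ty": 0,"tz": 1,"rx": 0,"ry": 0,"rz": 0,"grip": -0.2},
    {"tx": 0,"ty": 0,"tz": 1,"rx": 0,"ry": 0,"rz": 0,"grip": -0.2},
    {"tx": 0,"ty": 0,"tz": 1,"rx": 0,"ry": 0,"rz": 0,"grip": -0.2}
  ]
}}

```text
clock: 8.38
tcp_pos: [0.5034, 0.1705, 0.2019]
orientation: [0.572, -3.089, 0.0]
contact_force: [0.5, -0.5, -0.4]
grip_width: 0.0511
```

```bash
python3 - <<'E'
from h import *
f=grab('side'); p=status.get_obs()['tcp_pos']; print(p)
W=cloud(f);z=W[...,2]
c=np.array([.543,.073]);u=np.array([-.358,.934])
s=(W[...,:2]-c)@u; l=(W[...,:2]-c)@np.array([u[1],-u[0]])
m=(abs(l)<.02)&(s>.08)&(s<.17)&(z>.12)&(z<.153); print(m.sum(),np.median(s[m]),np.median(l[m]))
im=cv2.resize(f['frame'][110:260,180:380],None,fx=4,fy=4,interpolation=cv2.INTER_CUBIC); cv2.imwrite('pics/s2.png',im)
E
```

```text
[0.50489938 0.17101796 0.20444329]
61 0.10557679857622193 -0.0051040482486648265
```

View pics/s2.png

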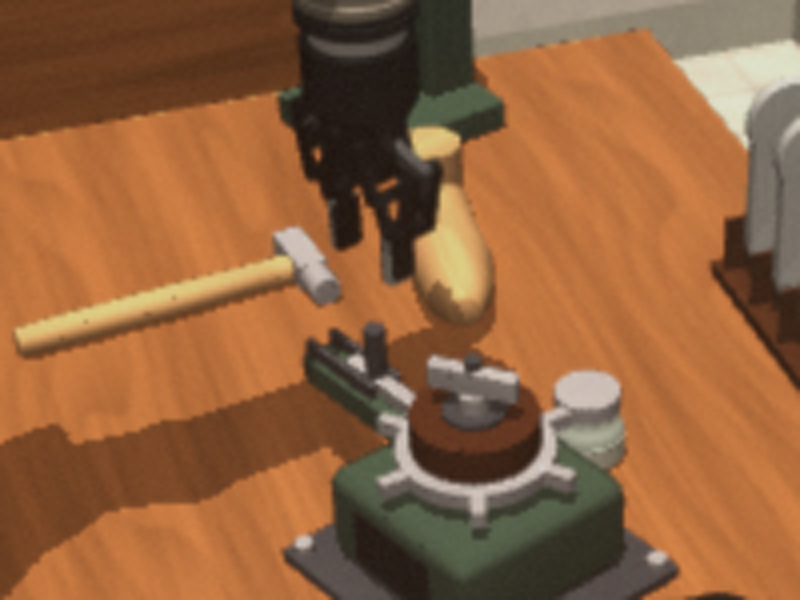

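{"api": "drive_tool", "payload": {
  "commands": [
    {"tx": 0.24,"ty": -0.614,"tz": 0,"rx": 0,"ry": 0,"rz": -0.96,"grip": -0.2},
    {"tx": 0.24,"ty": -0.614,"tz": 0,"rx": 0,"ry": 0,"rz": -0.96,"grip": -0.2},
    {"tx": 0.24,"ty": -0.614,"tz": 0,"rx": 0,"ry": 0,"rz": -0.96,"grip": -0.2},
    {"tx": 0.24,"ty": -0.614,"tz": 0,"rx": 0,"ry": 0,"rz": -0.96,"grip": -0.2},
    {"tx": 0.24,"ty": -0.614,"tz": 0,"rx": 0,"ry": 0,"rz": -0.96,"grip": -0.2},
    {"tx": 0.24,"ty": -0.614,"tz": 0,"rx": 0,"ry": 0,"rz": -0.96,"grip": -0.2},
    {"tx": 0.24,"ty": -0.614,"tz": 0,"rx": 0,"ry": 0,"rz": -0.96,"grip": -0.2},
    {"tx": 0.24,"ty": -0.614,"tz": 0,"rx": 0,"ry": 0,"rz": -0.96,"grip": -0.2},
    {"tx": 0,"ty": 0,"tz": 0,"rx": 0,"ry": 0,"rz": 0,"grip": -0.2}
  ]
}}

```text
clock: 9.55
tcp_pos: [0.5419, 0.0714, 0.2009]
orientation: [1.087, 2.947, -0.001]
contact_force: [-1.0, 0.1, -0.7]
grip_width: 0.0513
```

```bash
python3 - <<'E'
from h import *
from scipy.spatial.transform import Rotation as R
for i in range(2):
    f=grab('side'); o=status.get_obs(); y=R.from_rotvec(o['orientation']).as_matrix()[:,1]; print(o['tcp_pos'],np.degrees(np.arctan2(y[1],y[0])),o['joints'].round(2))
im=cv2.resize(f['frame'][110:260,180:380],None,fx=4,fy=4,interpolation=cv2.INTER_CUBIC); cv2.imwrite('pics/s3.png',im)
E
```

```text
[0.54172205 0.07233585 0.20089617] 49.670956508550624 [-0.58  0.31  0.41  1.92 -0.15  0.94  0.77]
[0.5415961  0.0728783  0.20094196] 49.72686073300965 [-0.58  0.31  0.41  1.92 -0.15  0.94  0.77]
```

View pics/s3.png

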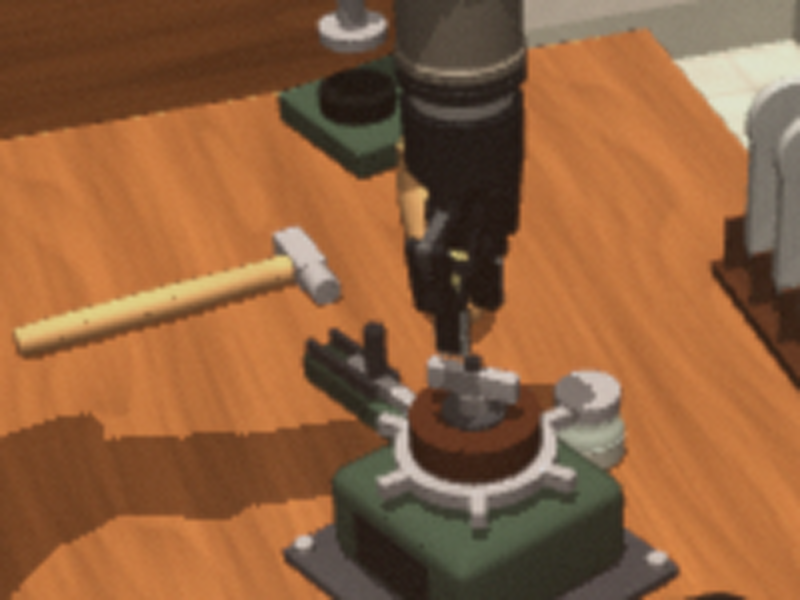

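Jaws (49.7°) are square to the bar (139.7°), fingers either side of it (pixels 292,195 and 302,184 above bar at 298,204). Descend, close.

{"api": "drive_tool", "payload": {
  "commands": [
    {"tx": 0.03,"ty": 0,"tz": -0.9,"rx": 0,"ry": 0,"rz": 0,"grip": -0.2},
    {"tx": 0,"ty": 0,"tz": -0.9,"rx": 0,"ry": 0,"rz": 0,"grip": -0.2},
    {"tx": 0,"ty": 0,"tz": -0.9,"rx": 0,"ry": 0,"rz": 0,"grip": -0.2},
    {"tx": 0,"ty": 0,"tz": 0,"rx": 0,"ry": 0,"rz": 0,"grip": -0.2}
  ]
}}

```text
clock: 10.15
tcp_pos: [0.5411, 0.0724, 0.1453]
orientation: [-1.084, -2.946, 0.004]
contact_force: [-0.0, 0.3, 0.2]
grip_width: 0.051
```

{"api": "drive_tool", "payload": {
  "commands": [
    {"tx": 0,"ty": 0,"tz": 0,"rx": 0,"ry": 0,"rz": 0,"grip": 1},
    {"tx": 0,"ty": 0,"tz": 0,"rx": 0,"ry": 0,"rz": 0,"grip": 1},
    {"tx": 0,"ty": 0,"tz": 0,"rx": 0,"ry": 0,"rz": 0,"grip": 1},
    {"tx": 0,"ty": 0,"tz": 0,"rx": 0,"ry": 0,"rz": 0,"grip": 1},
    {"tx": 0,"ty": 0,"tz": 0,"rx": 0,"ry": 0,"rz": 0,"grip": 1},
    {"tx": 0,"ty": 0,"tz": 0,"rx": 0,"ry": 0,"rz": 0,"grip": 1}
  ]
}}

```text
clock: 10.9
tcp_pos: [0.5424, 0.0719, 0.148]
orientation: [1.086, 2.948, -0.0]
contact_force: [-2.8, -2.8, 5.6]
grip_width: 0.0192
```

```bash
cat > st.py <<'E'
from h import *
from scipy.spatial.transform import Rotation as R
o=status.get_obs(); y=R.from_rotvec(o['orientation']).as_matrix()[:,1]; print(o['clock'],o['tcp_pos'].round(4),'jaw',np.degrees(np.arctan2(y[1],y[0])).round(2),'F',o['contact_force'].round(1),'M',o['moment'].round(2),'q',o['joints'].round(2),'tau7',o['tau'][6].round(2),o['grip_width'].round(4))
E
python3 st.py
```

```text
Traceback (most recent call last):
  File "st.py", line 3, in <module>
    o=status.get_obs(); y=R.from_rotvec(o['orientation']).as_matrix()[:,1]; print(o['clock'],o['tcp_pos'].round(4),'jaw',np.degrees(np.arctan2(y[1],y[0])).round(2),'F',o['contact_force'].round(1),'M',o['moment'].round(2),'q',o['joints'].round(2),'tau7',o['tau'][6].round(2),o['grip_width'].round(4))
                                                                                                                                                                                                                                                                                  ^^^^^^^^^^^^^^^^^^^^^
AttributeError: 'float' object has no attribute 'round'
```

```bash
sed -i "s/o\['grip_width'\].round(4)/round(o['grip_width'],4)/" st.py; python3 st.py; python3 - <<'E'
from h import *
f=grab('side'); a=f['frame'][150:250,240:360]; g=grab('top'); b=g['frame'][180:280,230:350]
cv2.imwrite('pics/s4.png',cv2.resize(np.vstack([a,b]),None,fx=3,fy=3,interpolation=cv2.INTER_CUBIC))
E
```

```text
10.9 [0.5424 0.0719 0.148 ] jaw 49.54 F [-2.8 -2.8  5.6] M [-0.58  0.81 -0.01] q [-0.56  0.38  0.39  1.96 -0.2   0.83  0.8 ] tau7 -0.02 0.0192
```

View pics/s4.png

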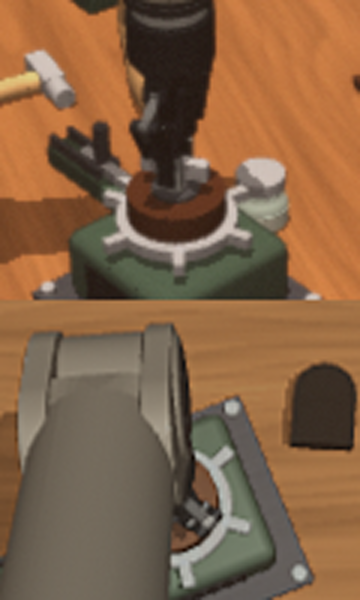

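{"api": "drive_tool", "payload": {
  "commands": [
    {"tx": 0,"ty": 0,"tz": 0,"rx": 0,"ry": 0,"rz": 0,"grip": 1},
    {"tx": 0,"ty": 0,"tz": 0,"rx": 0,"ry": 0,"rz": 0,"grip": 1}
  ]
}}

```text
clock: 11.25
tcp_pos: [0.5425, 0.0718, 0.148]
orientation: [1.086, 2.948, -0.0]
contact_force: [-3.5, -3.4, 6.2]
grip_width: 0.0191
```

{"api": "drive_tool", "payload": {
  "commands": [
    {"tx": 0,"ty": 0,"tz": 0,"rx": 0,"ry": 0,"rz": 0,"grip": 0.3},
    {"tx": 0,"ty": 0,"tz": 0,"rx": 0,"ry": 0,"rz": 0,"grip": 0.3},
    {"tx": -0.05,"ty": -0.05,"tz": 0.45,"rx": 0,"ry": 0,"rz": 0,"grip": 0.3},
    {"tx": 0,"ty": 0,"tz": 0,"rx": 0,"ry": 0,"rz": 0,"grip": 0.3},
    {"tx": 0,"ty": 0,"tz": 0,"rx": 0,"ry": 0,"rz": 0,"grip": 1},
    {"tx": 0,"ty": 0,"tz": 0,"rx": 0,"ry": 0,"rz": 0,"grip": 1},
    {"tx": 0,"ty": 0,"tz": 0,"rx": 0,"ry": 0,"rz": 0,"grip": 1},
    {"tx": 0,"ty": 0,"tz": 0,"rx": 0,"ry": 0,"rz": 0,"grip": 1},
    {"tx": 0,"ty": 0,"tz": 0,"rx": 0,"ry": 0,"rz": 0,"grip": 1}
  ]
}}

```text
clock: 12.38
tcp_pos: [0.542, 0.072, 0.1566]
orientation: [1.085, 2.947, 0.002]
contact_force: [0.2, 2.5, 4.5]
grip_width: 0.011
```

```bash
python3 st.py
```

```text
12.375 [0.542  0.072  0.1566] jaw 49.58 F [0.2 2.5 4.5] M [ 0.56 -0.23  0.02] q [-0.56  0.37  0.4   1.96 -0.19  0.85  0.8 ] tau7 -0.0 0.011
```

{"api": "drive_tool", "payload": {
  "commands": [
    {"tx": 0,"ty": 0,"tz": 0,"rx": 0,"ry": 0,"rz": -0.75,"grip": 1},
    {"tx": 0,"ty": 0,"tz": 0,"rx": 0,"ry": 0,"rz": -0.75,"grip": 1},
    {"tx": 0,"ty": 0,"tz": 0,"rx": 0,"ry": 0,"rz": -0.75,"grip": 1},
    {"tx": 0,"ty": 0,"tz": 0,"rx": 0,"ry": 0,"rz": -0.75,"grip": 1},
    {"tx": 0,"ty": 0,"tz": 0,"rx": 0,"ry": 0,"rz": -0.75,"grip": 1},
    {"tx": 0,"ty": 0,"tz": 0,"rx": 0,"ry": 0,"rz": 0,"grip": 1}
  ]
}}

```text
clock: 13.12
tcp_pos: [0.5421, 0.0721, 0.1566]
orientation: [1.812, 2.566, 0.002]
contact_force: [2.3, 3.7, 5.6]
grip_width: 0.011
```

```bash
python3 st.py
```

```text
13.125 [0.5421 0.0721 0.1566] jaw 19.54 F [2.3 3.7 5.6] M [ 0.65 -0.26 -0.06] q [-0.66  0.39  0.52  1.96 -0.25  0.85  0.34] tau7 -0.38 0.011
```

{"api": "drive_tool", "payload": {
  "commands": [
    {"tx": 0,"ty": 0,"tz": 0,"rx": 0,"ry": 0,"rz": -0.75,"grip": 1},
    {"tx": 0,"ty": 0,"tz": 0,"rx": 0,"ry": 0,"rz": -0.75,"grip": 1},
    {"tx": 0,"ty": 0,"tz": 0,"rx": 0,"ry": 0,"rz": -0.75,"grip": 1},
    {"tx": 0,"ty": 0,"tz": 0,"rx": 0,"ry": 0,"rz": 0,"grip": 1}
  ]
}}

```text
clock: 13.62
tcp_pos: [0.5422, 0.0721, 0.1567]
orientation: [2.19, 2.251, 0.002]
contact_force: [2.4, 3.5, 5.4]
grip_width: 0.0108
```

```bash
python3 st.py
```

```text
13.625 [0.5422 0.0721 0.1567] jaw 1.58 F [2.4 3.5 5.4] M [ 0.69 -0.38  0.01] q [-0.72  0.4   0.6   1.97 -0.3   0.86  0.07] tau7 -0.37 0.0108
```

{"api": "drive_tool", "payload": {
  "commands": [
    {"tx": 0,"ty": 0,"tz": 0,"rx": 0,"ry": 0,"rz": -0.75,"grip": 1},
    {"tx": 0,"ty": 0,"tz": 0,"rx": 0,"ry": 0,"rz": -0.75,"grip": 1},
    {"tx": 0,"ty": 0,"tz": 0,"rx": 0,"ry": 0,"rz": 0,"grip": 1}
  ]
}}

```text
clock: 14.0
tcp_pos: [0.5423, 0.0721, 0.1567]
orientation: [2.413, 2.011, 0.002]
contact_force: [2.6, 4.0, 4.6]
grip_width: 0.0109
```

```bash
python3 st.py;python3 - <<'E'
from h import *
f=grab('side'); a=f['frame'][150:250,240:360]; 
cv2.imwrite('pics/s5.png',cv2.resize(a,None,fx=5,fy=5,interpolation=cv2.INTER_CUBIC))
E
```

```text
14.0 [0.5423 0.0721 0.1567] jaw -10.38 F [2.6 4.  4.6] M [ 0.81 -0.5   0.02] q [-0.76  0.41  0.65  1.97 -0.33  0.86 -0.11] tau7 -0.38 0.0109
```

View pics/s5.png

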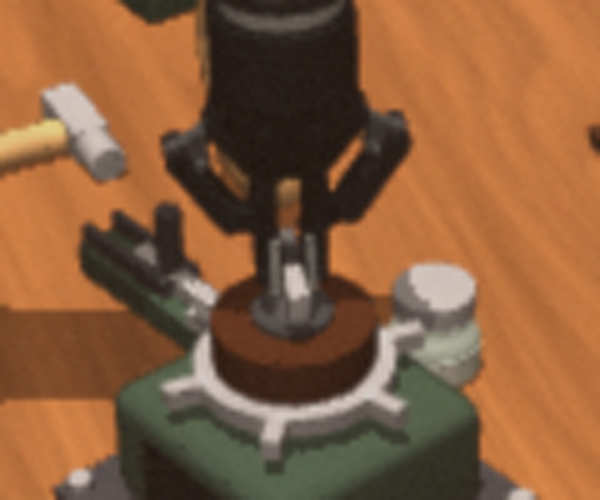

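The bar is held between the fingers and has turned with them; the teeth have moved only about 13° (front tooth at pixel 294,237), so the drum is now held by the bolt and the nut is turning.

{"api": "drive_tool", "payload": {
  "commands": [
    {"tx": 0,"ty": 0,"tz": 0,"rx": 0,"ry": 0,"rz": -0.75,"grip": 1},
    {"tx": 0,"ty": 0,"tz": 0,"rx": 0,"ry": 0,"rz": -0.25,"grip": 1},
    {"tx": 0,"ty": 0,"tz": 0,"rx": 0,"ry": 0,"rz": 0,"grip": 1}
  ]
}}

```text
clock: 14.42
tcp_pos: [0.5423, 0.0721, 0.1567]
orientation: [2.546, 1.839, 0.003]
contact_force: [2.0, 4.4, 4.6]
grip_width: 0.0106
```

```bash
python3 st.py
```

```text
14.425 [0.5423 0.0721 0.1567] jaw -18.32 F [2.  4.4 4.6] M [ 0.89 -0.66 -0.01] q [-0.78  0.42  0.68  1.97 -0.35  0.87 -0.23] tau7 -0.14 0.0106
```

{"api": "drive_tool", "payload": {
  "commands": [
    {"tx": 0,"ty": 0,"tz": 0,"rx": 0,"ry": 0,"rz": -0.75,"grip": 1},
    {"tx": 0,"ty": 0,"tz": 0,"rx": 0,"ry": 0,"rz": -0.25,"grip": 1},
    {"tx": 0,"ty": 0,"tz": 0,"rx": 0,"ry": 0,"rz": 0,"grip": 1}
  ]
}}

```text
clock: 14.8
tcp_pos: [0.5423, 0.072, 0.1567]
orientation: [2.666, 1.661, 0.002]
contact_force: [2.4, 3.1, 5.3]
grip_width: 0.0113
```

```bash
python3 st.py
```

```text
14.8 [0.5423 0.072  0.1567] jaw -26.15 F [2.4 3.1 5.3] M [ 0.82 -0.68  1.02] q [-0.81  0.43  0.72  1.97 -0.37  0.87 -0.35] tau7 -1.12 0.0113
```

{"api": "drive_tool", "payload": {
  "commands": [
    {"tx": 0,"ty": 0,"tz": 0,"rx": 0,"ry": 0,"rz": -0.2,"grip": 1},
    {"tx": 0,"ty": 0,"tz": 0,"rx": 0,"ry": 0,"rz": -0.2,"grip": 1},
    {"tx": 0,"ty": 0,"tz": 0,"rx": 0,"ry": 0,"rz": 0,"grip": 1}
  ],
  "grip_force": 70
}}

```text
clock: 15.18
tcp_pos: [0.5423, 0.072, 0.1568]
orientation: [2.709, 1.589, 0.001]
contact_force: [3.1, 2.3, 6.1]
grip_width: 0.0105
```

```bash
python3 st.py
```

```text
15.175 [0.5423 0.072  0.1568] jaw -29.2 F [3.1 2.3 6.1] M [ 0.71 -0.5   1.78] q [-0.82  0.43  0.73  1.97 -0.38  0.87 -0.39] tau7 -1.92 0.0105
```

{"api": "drive_tool", "payload": {
  "commands": [
    {"tx": 0,"ty": 0,"tz": 0,"rx": 0,"ry": 0,"rz": -0.25,"grip": 1},
    {"tx": 0,"ty": 0,"tz": 0,"rx": 0,"ry": 0,"rz": -0.15,"grip": 1},
    {"tx": 0,"ty": 0,"tz": 0,"rx": 0,"ry": 0,"rz": 0,"grip": 1}
  ]
}}

```text
clock: 15.55
tcp_pos: [0.5423, 0.072, 0.1568]
orientation: [2.75, 1.516, 0.001]
contact_force: [2.3, 1.6, 7.5]
grip_width: 0.0103
```

```bash
python3 st.py;python3 - <<'E'
from h import *
f=grab('side'); a=f['frame'][150:250,240:360]; 
cv2.imwrite('pics/s6.png',cv2.resize(a,None,fx=5,fy=5,interpolation=cv2.INTER_CUBIC))
E
```

```text
15.55 [0.5423 0.072  0.1568] jaw -32.28 F [2.3 1.6 7.5] M [ 0.54 -0.46  2.52] q [-0.83  0.44  0.75  1.97 -0.38  0.87 -0.44] tau7 -2.57 0.0103
```

View pics/s6.png

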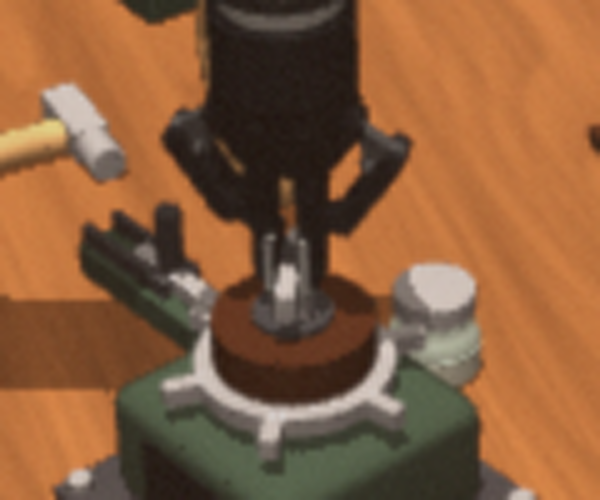

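Torque climbs to 2.5 N m with the drum held: nut is hard on its stop. Release and lift.

{"api": "drive_tool", "payload": {
  "commands": [
    {"tx": 0,"ty": 0,"tz": 0,"rx": 0,"ry": 0,"rz": 0,"grip": -0.2},
    {"tx": 0,"ty": 0,"tz": 0,"rx": 0,"ry": 0,"rz": 0,"grip": -0.2},
    {"tx": 0,"ty": 0,"tz": 0,"rx": 0,"ry": 0,"rz": 0,"grip": -0.2},
    {"tx": 0,"ty": 0,"tz": 0,"rx": 0,"ry": 0,"rz": 0,"grip": -0.2},
    {"tx": 0,"ty": 0,"tz": 0.9,"rx": 0,"ry": 0,"rz": 0,"grip": -0.2},
    {"tx": 0,"ty": 0,"tz": 0.9,"rx": 0,"ry": 0,"rz": 0,"grip": -0.2},
    {"tx": 0,"ty": 0,"tz": 0.9,"rx": 0,"ry": 0,"rz": 0,"grip": -0.2},
    {"tx": 0,"ty": 0,"tz": 0,"rx": 0,"ry": 0,"rz": 0,"grip": -0.2}
  ],
  "grip_force": 40
}}

```text
clock: 16.6
tcp_pos: [0.5427, 0.0717, 0.2124]
orientation: [2.758, 1.503, 0.006]
contact_force: [-0.7, 0.5, -0.9]
grip_width: 0.0508
```

```bash
python3 st.py; python3 - <<'E'
from h import *
f=grab('side'); a=f['frame'][150:250,240:360]; W=cloud(f);z=W[...,2]; c=np.array([.5425,.072])
B=W[(np.hypot(W[...,0]-c[0],W[...,1]-c[1])<.036)&(abs(z-.172)<.006)][:,:2]
q,s,vt=np.linalg.svd(B-B.mean(0),full_matrices=False); print('bar dir',len(B),np.degrees(np.arctan2(vt[0,1],vt[0,0]))%180)
cv2.imwrite('pics/s7.png',cv2.resize(a,None,fx=5,fy=5,interpolation=cv2.INTER_CUBIC))
E
```

```text
16.6 [0.5427 0.0717 0.2124] jaw -32.82 F [-0.7  0.5 -0.9] M [-0.03 -0.06 -0.01] q [-0.88  0.36  0.81  1.92 -0.32  0.98 -0.5 ] tau7 -0.12 0.0508
bar dir 61 66.87855081058777
```

View pics/s7.png

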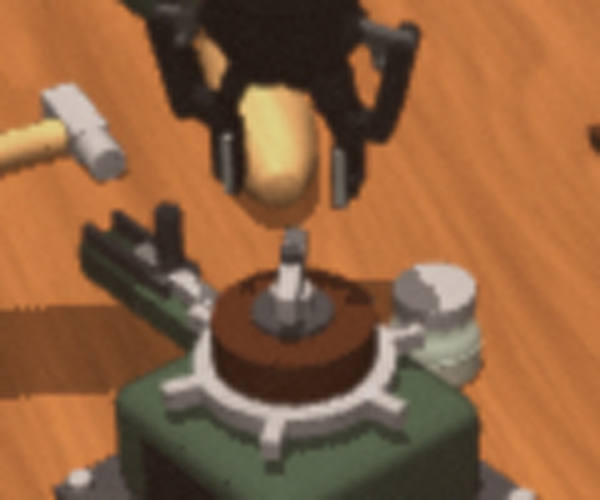

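{"api": "drive_tool", "payload": {
  "commands": [
    {"tx": -0.33,"ty": 0.855,"tz": 0,"rx": 0,"ry": 0,"rz": -0.75,"grip": -0.2},
    {"tx": -0.33,"ty": 0.855,"tz": 0,"rx": 0,"ry": 0,"rz": -0.75,"grip": -0.2},
    {"tx": -0.33,"ty": 0.855,"tz": 0,"rx": 0,"ry": 0,"rz": -0.75,"grip": -0.2},
    {"tx": -0.33,"ty": 0.855,"tz": 0,"rx": 0,"ry": 0,"rz": -0.75,"grip": -0.2},
    {"tx": -0.33,"ty": 0.855,"tz": 0,"rx": 0,"ry": 0,"rz": -0.75,"grip": -0.2},
    {"tx": -0.33,"ty": 0.855,"tz": 0,"rx": 0,"ry": 0,"rz": -0.75,"grip": -0.2},
    {"tx": 0,"ty": 0,"tz": 0,"rx": 0,"ry": 0,"rz": 0,"grip": -0.2},
    {"tx": 0,"ty": 0,"tz": 0,"rx": 0,"ry": 0,"rz": 0,"grip": -0.2}
  ]
}}

```text
clock: 17.65
tcp_pos: [0.5019, 0.1732, 0.2101]
orientation: [3.087, 0.579, -0.001]
contact_force: [-0.3, -0.2, 0.1]
grip_width: 0.0509
```

```bash
python3 st.py; python3 - <<'E'
from h import *
f=grab('side'); a=f['frame'][120:240,200:344]; 
cv2.imwrite('pics/s8.png',cv2.resize(a,None,fx=5,fy=5,interpolation=cv2.INTER_CUBIC))
E
```

```text
17.65 [0.5019 0.1732 0.2101] jaw -68.75 F [-0.3 -0.2  0.1] M [ 0.04 -0.03  0.01] q [-1.21  0.39  0.97  1.97 -0.38  0.98 -1.26] tau7 -0.01 0.0509
```

View pics/s8.png

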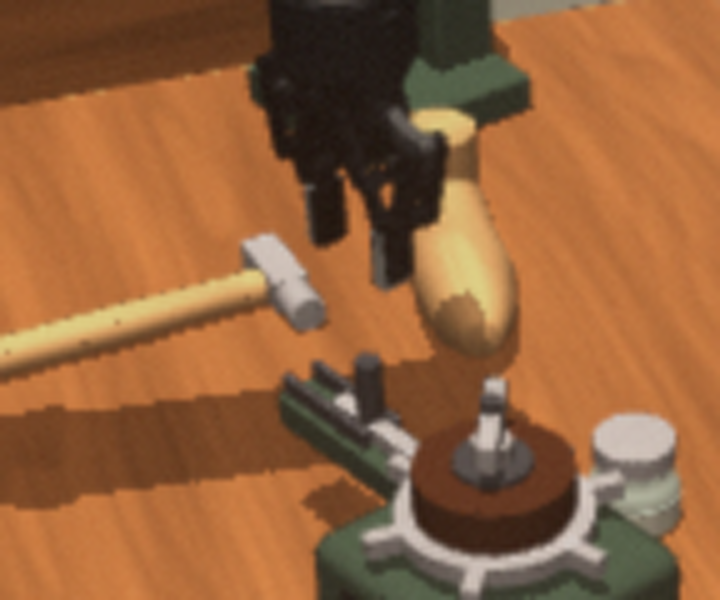

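{"api": "drive_tool", "payload": {
  "commands": [
    {"tx": 0.05,"ty": 0.05,"tz": -0.9,"rx": 0,"ry": 0,"rz": 0,"grip": -0.2},
    {"tx": 0,"ty": 0,"tz": -0.9,"rx": 0,"ry": 0,"rz": 0,"grip": -0.2},
    {"tx": 0,"ty": 0,"tz": -0.9,"rx": 0,"ry": 0,"rz": 0,"grip": -0.2},
    {"tx": 0,"ty": 0,"tz": -0.9,"rx": 0,"ry": 0,"rz": 0,"grip": -0.2},
    {"tx": 0,"ty": 0,"tz": -0.75,"rx": 0,"ry": 0,"rz": 0,"grip": -0.2},
    {"tx": 0,"ty": 0,"tz": 0,"rx": 0,"ry": 0,"rz": 0,"grip": -0.2}
  ]
}}

```text
clock: 18.45
tcp_pos: [0.5022, 0.1747, 0.122]
orientation: [3.087, 0.576, -0.003]
contact_force: [-0.3, 0.8, 0.6]
grip_width: 0.051
```

{"api": "drive_tool", "payload": {
  "commands": [
    {"tx": 0,"ty": 0,"tz": 0,"rx": 0,"ry": 0,"rz": 0,"grip": 1},
    {"tx": 0,"ty": 0,"tz": 0,"rx": 0,"ry": 0,"rz": 0,"grip": 1},
    {"tx": 0,"ty": 0,"tz": 0,"rx": 0,"ry": 0,"rz": 0,"grip": 1},
    {"tx": 0,"ty": 0,"tz": 0,"rx": 0,"ry": 0,"rz": 0,"grip": 1},
    {"tx": 0,"ty": 0,"tz": 0,"rx": 0,"ry": 0,"rz": 0,"grip": 1},
    {"tx": 0,"ty": 0,"tz": 0,"rx": 0,"ry": 0,"rz": 0,"grip": 1}
  ]
}}

```text
clock: 19.2
tcp_pos: [0.5034, 0.1753, 0.124]
orientation: [-3.088, -0.577, -0.002]
contact_force: [0.1, -0.3, 5.8]
grip_width: 0.0146
```

{"api": "drive_tool", "payload": {
  "commands": [
    {"tx": -0.13,"ty": 0.35,"tz": 0,"rx": 0,"ry": 0,"rz": 0,"grip": 1},
    {"tx": -0.13,"ty": 0.35,"tz": 0,"rx": 0,"ry": 0,"rz": 0,"grip": 1},
    {"tx": -0.13,"ty": 0.35,"tz": 0,"rx": 0,"ry": 0,"rz": 0,"grip": 1},
    {"tx": -0.09,"ty": 0.25,"tz": 0,"rx": 0,"ry": 0,"rz": 0,"grip": 1},
    {"tx": -0.04,"ty": 0.1,"tz": 0,"rx": 0,"ry": 0,"rz": 0,"grip": 1},
    {"tx": 0,"ty": 0,"tz": 0,"rx": 0,"ry": 0,"rz": 0,"grip": 1}
  ]
}}

```text
clock: 19.95
tcp_pos: [0.4926, 0.2029, 0.1239]
orientation: [3.088, 0.577, 0.0]
contact_force: [-1.2, -3.0, 9.0]
grip_width: 0.0145
```

{"api": "drive_tool", "payload": {
  "commands": [
    {"tx": -0.027,"ty": 0.07,"tz": 0,"rx": 0,"ry": 0,"rz": 0,"grip": 1},
    {"tx": -0.027,"ty": 0.07,"tz": 0,"rx": 0,"ry": 0,"rz": 0,"grip": 1},
    {"tx": 0,"ty": 0,"tz": 0,"rx": 0,"ry": 0,"rz": 0,"grip": 1}
  ]
}}

```text
clock: 20.32
tcp_pos: [0.4926, 0.2029, 0.1239]
orientation: [3.085, 0.573, 0.003]
contact_force: [1.5, -9.6, 6.7]
grip_width: 0.0146
```

{"api": "drive_tool", "payload": {
  "commands": [
    {"tx": -0.027,"ty": 0.07,"tz": 0,"rx": 0,"ry": 0,"rz": 0,"grip": 1},
    {"tx": 0,"ty": 0,"tz": 0,"rx": 0,"ry": 0,"rz": 0,"grip": 1}
  ]
}}

```text
clock: 20.58
tcp_pos: [0.4926, 0.203, 0.1239]
orientation: [3.084, 0.571, 0.004]
contact_force: [3.6, -12.9, 5.1]
grip_width: 0.0146
```

{"api": "drive_tool", "payload": {
  "commands": [
    {"tx": 0,"ty": 0,"tz": 0,"rx": 0,"ry": 0,"rz": 0,"grip": -0.4},
    {"tx": 0,"ty": 0,"tz": 0,"rx": 0,"ry": 0,"rz": 0,"grip": -0.4},
    {"tx": 0,"ty": 0,"tz": 0,"rx": 0,"ry": 0,"rz": 0,"grip": -0.4},
    {"tx": 0,"ty": 0,"tz": 0,"rx": 0,"ry": 0,"rz": 0,"grip": -0.4},
    {"tx": 0,"ty": 0,"tz": 1,"rx": 0,"ry": 0,"rz": 0,"grip": -0.4},
    {"tx": 0,"ty": 0,"tz": 1,"rx": 0,"ry": 0,"rz": 0,"grip": -0.4},
    {"tx": 0,"ty": 0,"tz": 1,"rx": 0,"ry": 0,"rz": 0,"grip": -0.4},
    {"tx": 0,"ty": 0,"tz": 1,"rx": 0,"ry": 0,"rz": 0,"grip": -0.4},
    {"tx": 0,"ty": 0,"tz": 1,"rx": 0,"ry": 0,"rz": 0,"grip": -0.4}
  ]
}}

```text
clock: 21.7
tcp_pos: [0.4911, 0.2073, 0.2252]
orientation: [-3.087, -0.576, -0.001]
contact_force: [0.7, -0.1, -0.6]
grip_width: 0.0599
```

{"api": "drive_tool", "payload": {
  "commands": [
    {"tx": -0.7,"ty": 0.9,"tz": 0,"rx": 0,"ry": 0,"rz": 0,"grip": -0.4},
    {"tx": -0.7,"ty": 0.9,"tz": 0,"rx": 0,"ry": 0,"rz": 0,"grip": -0.4},
    {"tx": -0.7,"ty": 0.9,"tz": 0,"rx": 0,"ry": 0,"rz": 0,"grip": -0.4},
    {"tx": -0.7,"ty": 0.9,"tz": 0,"rx": 0,"ry": 0,"rz": 0,"grip": -0.4},
    {"tx": -0.7,"ty": 0.9,"tz": 0,"rx": 0,"ry": 0,"rz": 0,"grip": -0.4},
    {"tx": -0.7,"ty": 0.9,"tz": 0,"rx": 0,"ry": 0,"rz": 0,"grip": -0.4},
    {"tx": -0.7,"ty": 0.9,"tz": 0,"rx": 0,"ry": 0,"rz": 0,"grip": -0.4},
    {"tx": -0.7,"ty": 0.9,"tz": 0,"rx": 0,"ry": 0,"rz": 0,"grip": -0.4},
    {"tx": 0,"ty": 0,"tz": 0,"rx": 0,"ry": 0,"rz": 0,"grip": -0.4}
  ]
}}

```text
clock: 22.82
tcp_pos: [0.378, 0.3528, 0.2242]
orientation: [-3.086, -0.582, -0.0]
contact_force: [0.6, -0.8, 0.4]
grip_width: 0.0598
```

```bash
python3 st.py; python3 - <<'E'
from h import *
c=np.array([.5425,.072]);u=np.array([-.358,.934])
ims=[]
for n in ['side','top']:
    f=grab(n,n+'9.png'); W=cloud(f);z=W[...,2]
    s=(W[...,:2]-c)@u; l=(W[...,:2]-c)@np.array([u[1],-u[0]])
    m=(abs(l)<.02)&(s>.08)&(s<.17)&(z>.12)&(z<.156); print(n,'knob s',m.sum(),np.median(s[m]))
    B=W[(np.hypot(W[...,0]-c[0],W[...,1]-c[1])<.036)&(abs(z-.172)<.006)][:,:2]
    if len(B)>5:
        q,ss,vt=np.linalg.svd(B-B.mean(0),full_matrices=False); print('bar dir',len(B),np.degrees(np.arctan2(vt[0,1],vt[0,0]))%180)
    P=W[(abs(z-.110)<.005)]; d=P[:,:2]-c; rr=np.hypot(*d.T); k=(rr>.061)&(rr<.078); a=np.arctan2(d[k,1],d[k,0]); print('phase',np.degrees(np.angle(np.exp(6j*a).mean())/6))
a=cv2.imread('pics/side9.png')[150:270,200:360]; b=cv2.imread('pics/top9.png')[180:300,210:370]
cv2.imwrite('pics/z9.png',cv2.resize(np.hstack([a,b]),None,fx=2.5,fy=2.5,interpolation=cv2.INTER_CUBIC))
E
```

```text
22.825 [0.378  0.3528 0.2242] jaw -68.64 F [ 0.6 -0.8  0.4] M [-0.02 -0.04 -0.02] q [-1.67  0.34  1.    1.98 -0.34  1.   -1.71] tau7 -0.24 0.0598
side knob s 62 0.13659843220555778
bar dir 62 67.19310465595295
phase 2.1886712381721596
top knob s 44 0.14104403111214162
bar dir 103 66.99682105047599
phase 2.217795552930998
```

View pics/z9.png

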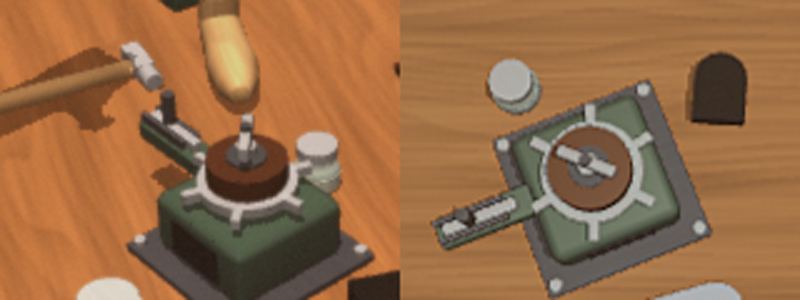

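View pics/top9.png

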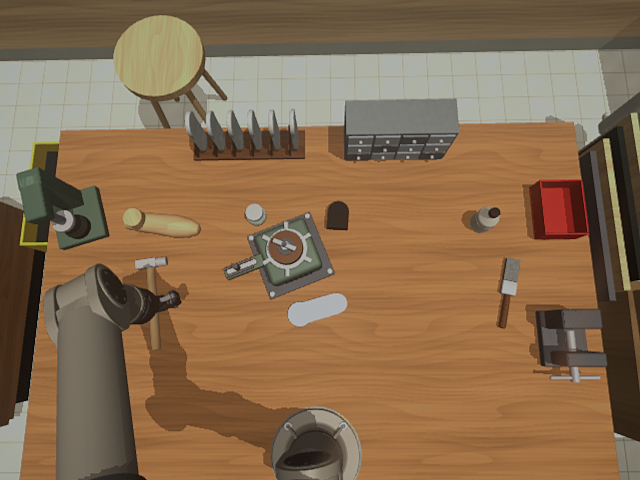

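The pin is back at its outer position (top view, pixel 236,268) and the bar is at 67°. The bystanders are where they were, and the arm is clear.

```bash
python3 -c "
from bench import workorder; print(workorder.hand_in())"
```

```text
the job is handed in; nothing more can be done
None
```

The job is done and handed in at about 23 s of robot time; the hand-in reported no verdict. I slid the bolt in, tightened the T-bar nut clockwise to its stop with the bolt still in, then drew the bolt back out.

- **Bolt in:** It travelled about 30 mm and stopped against its inner end with about 8 N on the tool.
- **Nut:**
  - The drum turned about 12° until a tooth met the bolt, then the nut turned about 61° (1.06 rad) on its thread. That implies it started near 0.94, within the given range.
  - At the stop the torque rose to 2.5 N m and the bar turned no further. The gripper itself went about 9° past it, through give or slip in the pads.
- **Bolt out:** It travelled about 30 mm and stopped against its outer end with about 13 N on the tool.
- **Last pictures:** They show the knob at 137 mm (side camera) and 141 mm (top camera) from the spindle; 140 mm is fully out. The bar stayed at 67° after I let go. The bystanders look unmoved, and the arm is clear of everything.

**Corrected on the way:**
- My first two move calls were refused because rows left out fields; nothing moved.
- My first grip on the nut closed on its neck, 19 mm wide, instead of the bar. I opened, raised the gripper 9 mm and gripped the bar before turning.

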